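Copy a swatch card on the office printer

TASK

The swatch card is already lying on the scanner glass and needs copying: push the printer's paper cassette fully home, gently lower the scanner lid until it is fully shut (do not let it slam), and only then press the start button, the larger of the two raised round buttons, right down and let it come back up. Use the fingertips only: do not lift the lid any higher or pull the cassette further out, do not press the cancel button, and leave the other things on the desk and on the printer where they stand.

Things in the scene. Friction and masses are not known exactly. Their poses are not given: they have to be found in the camera images.
- printer: White office printer, fixed. Origin: on the desk under it; x runs from its front to its back, y to the left as seen by a person facing its front, z up. Coordinates below are in mm in this frame. Paper deck: x -185 to 165, y -200 to 200, z 0 to 70. Print and scan unit on it: x -125 to 165, y -200 to 200, z 70 to 165, so the deck's front makes a ledge 60 mm deep.
- strip (a point): Middle of the control strip, at (-99, 0, 165): the flat front 53 mm of the unit's top (x -125 to -72, y -200 to 200), in front of the scanner bed and left free by the lid. The two buttons stand on its left half; a dark flat screen is on its right half.
- cassette (a joint): How far the grey paper cassette is drawn out of the front of the deck, in m: 0 = fully home, against its stop, its front flush with the front of the deck; grows as it comes out towards the printer's -x. It slides with about 2.5 N of friction (plus 12 N per m/s), stays where it is left, and starts 50 to 90 mm out.
- cassette_face (a point): Centre of the flat upright front of the cassette, which faces the printer's -x. The front is 236 mm wide (y -118 to 118), 50 mm high (z 12 to 62) and 12 mm thick, with an open paper tray behind it. Home, this point is at (-185, 0, 37).
- lid (a joint): Angle of the scanner lid in rad: 0 = shut flat on the scanner bed, grows as the front edge rises. It starts at 0.3 to 0.6. The hinge axis runs along the printer's y at x 155, z 167. The hinge is stiff: the lid stays at any angle where it is left and does not fall; pushing down near its front edge moves it with about 1 to 5 N.
- lid_edge (a point): Middle of the upper front edge of the lid, 227 mm from the hinge. The white lid is 227 mm deep, 396 mm wide and 20 mm thick, with a lip 90 mm wide that stands 6 mm out of the middle of its front edge; shut, its upper face is at z 189 and its front edge at x -72.
- start_button (a joint): Travel of the start button in m: 0 = up, 0.004 = fully down (about 4.5 N, a spring returns it).
- start_button_top (a point): Centre of the top of the start button: a round grey button 24 mm across, standing 7 mm out of the control strip, at (-101, 85, 172).
- cancel_button (a joint): Travel of the cancel button in m: 0 = up, 0.004 = fully down (about 3 N). Not to be pressed.
- cancel_button_top (a point): Centre of the top of the cancel button: a smaller round grey button, 14 mm across, 6 mm proud, at (-101, 35, 171), 50 mm to the right of the start button as seen from the printer's front.
- thread_cone: Bystander: cone of grey thread, 56 mm across, 100 mm high, standing on the desk in front of the printer. Origin under its centre.
- stapler: Bystander: black stapler 130 x 34 x 45 mm, on the desk in front of the printer, just right of the cassette. Origin under its centre, x along its length.
- spool: Bystander: small thread spool, 30 mm across, 38 mm high, standing on the left end of the printer's front ledge. Origin under its centre.
- pin_box: Bystander: small pin box 36 x 52 x 22 mm on the right end of the printer's front ledge. Origin under its centre.
- mug: Bystander: white mug, 80 mm across, 92 mm high, on the desk to the robot's right. Origin under its centre.
- button_jar: Bystander: glass jar with a steel cap, 66 mm across, 85 mm high, on the desk to the robot's left. Origin under its centre.
- tape_dispenser: Bystander: dark desk tape dispenser 150 x 55 x 81 mm, on the desk to the robot's right. Origin under its centre.

How it is judged:
By the outcome, as a careful person would: the job done as asked, in the order asked, and still so for the second after the job is handed in, with the robot touching nothing.
It also fails if it takes over 51 s, if anything falls off the work surface, if the arm or the gripper's body presses on something with over 40 N, if the wrist force passes 120 N, or if a joint passes its speed limit or range.

ROBOT

A 7-joint arm with a two-finger parallel gripper is mounted at the origin on the work surface. World frame = base frame: x ahead of the robot, y to its left, z up, the work surface at z = 0. Lengths are in m, angles in degrees, forces in N, time in s.
With the tool pointing down it reaches from about 0.425 to 0.875 m from the base axis. Payload 4.7 kg.
Tool frame: the origin (TCP) lies at the very end of the fingers, on their centre line; the grasp point (between the pads) lies 19 mm behind it; y points along the fingers, z is the direction in which the jaws open and shut, and the axes are right-handed (so a half turn about y gives the same grasp; the last joint's range is limited). The gripper opens to 87 mm and grips with 3 to 60 N. Pads are 19 mm wide; open, the fingers measure 117 mm over their backs; the gripper's body (75 mm by 190 mm) begins 51 mm behind the grasp point.
Start: joints at [76.438, 18.392, -4.016, 83.108, 1.295, 78.541, -3.26], TCP at [0.161, -0.63, 0.223] pointing down, gripper open.
Joint ranges: [-163.93, 163.93], [-17.29, 119.83], [-79.2, 71.16], [3.27, 140.29], [-89.18, 269.18], [5.43, 117.66], [-154.24, 154.24]. Speed limits (degrees/s): [147.25, 147.25, 180, 180, 180, 180, 180].

INTERFACE

Orientations are given as [roll, pitch, yaw] about the fixed x, y, z axes, in that order (R = Rz(yaw) Ry(pitch) Rx(roll)).
In Python, from cell import env gives the robot as it stands.
- The arm moves only by the shell command python3 -m pendant 'ROWS' [FORCE]. ROWS is JSON, one flat list of numbers, 7 for each row, row after row: the shift along the world's x, y, z in units of 40 mm (1.0 is 40 mm), then the turn, a rotation vector about the world's x, y, z in units of 10 degrees (1.0 is 10 degrees), then the finger opening in mm, from 0 to 87. In form: [x, y, z, wx, wy, wz, jaw, x, y, z, wx, wy, wz, jaw, ...]. A call has 1 to 10 rows; each row shifts and turns the commanded pose from where the row before left it; what a row does not reach is not made up. A row lasts 1/8 s, in which the tool goes at most 62.5 mm and 10.7 degrees, less where a joint would pass 70% of its speed; a pose out of reach is approached as far as the arm can. A call is refused whole if a number of a shift passes 1 or a number of a turn 1, either way. A call with a gripper value outside its range is refused whole. The fingers move at their own pace and stop on an object; FORCE is the grip in N (left out, the last holds). Time passes only in rows, so rows that do not move let the fingers close. It gives the time, the measured TCP pose, the force and the opening at its end, in the units of the state.
- env.get_obs(): the state, without advancing time (a new reading comes with each control period).
- env.read_camera(name): name is "side" or "top" or "wrist"; returns a dict with "image" (480x640x3 uint8, red, green, blue), "fx", "fy", "cx", "cy" (pixels), "cam_to_world" (4x4, takes a point from camera to world coordinates). Camera axes: x right, y up, looking along -z (the intrinsics and any distortion apply to the point x, -y, -z); pixel columns grow to the right and rows downward; lengths in m; the calibration is good to about 2 mm. A picture is of the moment at which its call begins. There is no depth.
- env.sign_off(): hands the job in, once; it reports no verdict.
The state is a dict: "time_s": time; "qpos": joint angles; "joint_velocities": joint speeds; "effort": joint torques, N m; "tool_pos": TCP position; "tool_rot": TCP orientation; "force": force on the tool from outside, world axes, zero at the start; "wrist_torque": the same for the moment, N m; "grip_width": finger opening in m.
Only numpy, scipy, OpenCV 4.12 (cv2) and the standard library are available. Lean on these libraries where they do the work, as an engineer would, in place of code of your own. Each camera call takes 0.05 s, during which the arm holds its last target.

## Working session

There is one attempt and no reset: what is moved stays moved. The work goes in short steps, Python scripts to look and compute and a shell command to move; the robot and the scene stay as the last step left them, time stands still between calls to the robot, and variables do not carry over. Pictures are saved under pics/ and viewed, and the job is handed in when it is done.

```bash
ls; mkdir -p pics
python3 - <<'E'
from cell import env
import cv2,numpy as np
for n in ["side","top","wrist"]:
    c=env.read_camera(n); cv2.imwrite(f"pics/{n}0.png",c["image"][:,:,::-1])
    print(n,c["fx"],c["fy"],c["cx"],c["cy"],np.round(c["cam_to_world"],4).tolist(),[k for k in c])
o=env.get_obs();print(o)
E
```

```text
pics
side 496.4288009507552 496.4288009507552 317.0718646583106 237.05239734718086 [[-0.8286, 0.5259, -0.1922, 0.3048], [-0.5598, -0.7722, 0.3005, 0.4414], [0.0096, 0.3566, 0.9342, 1.3998], [0.0, 0.0, 0.0, 1.0]] ['image', 'fx', 'fy', 'cx', 'cy', 'cam_to_world']
top 516.3586571166535 516.3586571166535 334.7902941978679 236.551696599695 [[0.0254, 0.9892, -0.1442, 0.3999], [-0.9994, 0.022, -0.0255, 0.0179], [-0.0221, 0.1448, 0.9892, 1.3013], [0.0, 0.0, 0.0, 1.0]] ['image', 'fx', 'fy', 'cx', 'cy', 'cam_to_world']
wrist 333.7845179558089 333.7845179558089 320.606476432548 237.6498782389496 [[0.2473, 0.9375, 0.2448, 0.2262], [-0.9689, 0.2398, 0.0607, -0.6115], [-0.0018, -0.2522, 0.9677, 0.3833], [0.0, 0.0, 0.0, 1.0]] ['image', 'fx', 'fy', 'cx', 'cy', 'cam_to_world']
{'time_s': 0.15, 'qpos': array([76.43816585, 18.43030197, -4.0150422 , 83.15705977,  1.29512388,
       78.5408495 , -3.26242242]), 'joint_velocities': array([-0.0890825 , -0.16604882, -0.04156857, -0.15057812, -0.00988012,
        0.02194022,  0.01677542]), 'effort': array([-1.52729326e-04, -4.91797578e+01, -4.04563425e-01, -3.12875819e+01,
       -6.38877740e-02,  4.05457418e-02,  1.22334354e-04]), 'tool_pos': array([ 0.16116383, -0.62928646,  0.22171703]), 'tool_rot': array([-9.00829923e+01, -5.23620698e-03, -1.65631670e+02]), 'force': array([-0.13077303,  0.48027726, -0.52053528]), 'wrist_torque': array([ 0.02689736,  0.06844641, -0.03545972]), 'grip_width': 0.08705729062862527}
```

View pics/top0.png

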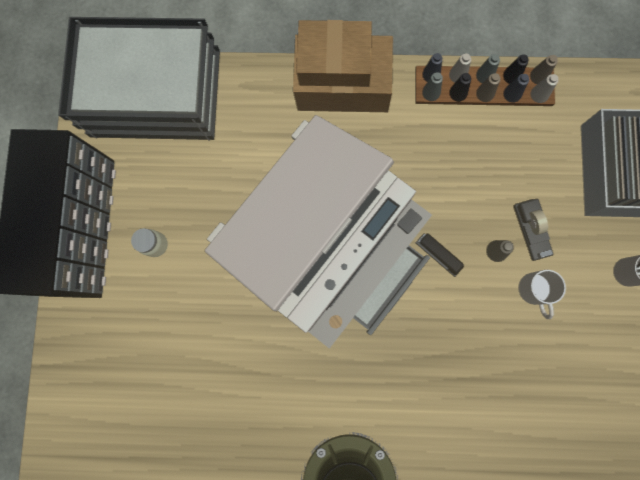

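View pics/side0.png

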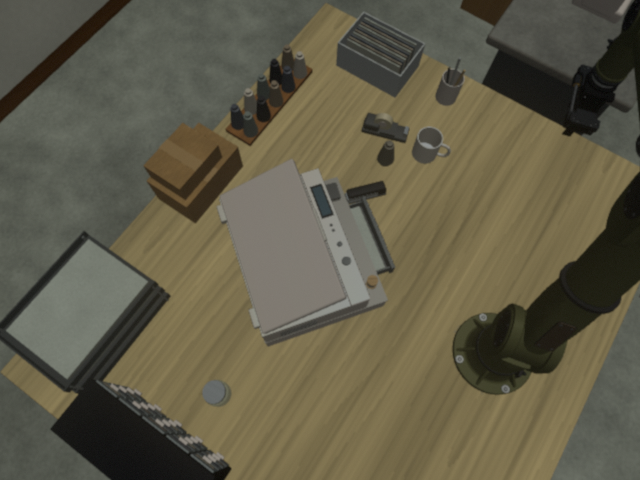

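View pics/wrist0.png

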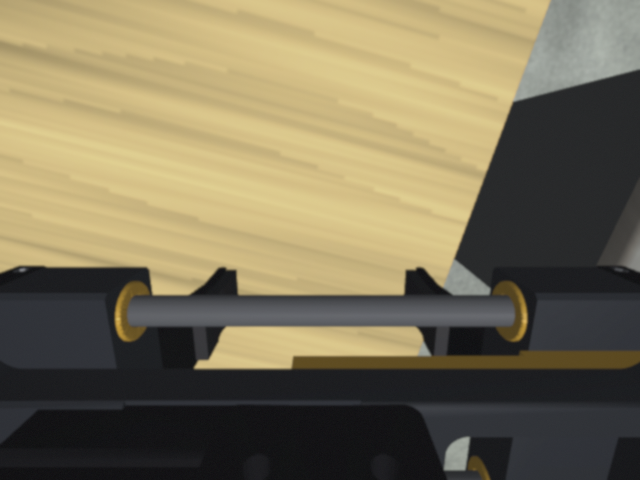

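Run:
```python
import cv2
im=cv2.imread("pics/top0.png")
cv2.imwrite("pics/top0c.png",cv2.resize(im[105:355,200:480],None,fx=2.8,fy=2.4*2.8/2.8*1.0 if 0 else 2.4) if 0 else cv2.resize(im[150:350,265:475],None,fx=3,fy=3,interpolation=cv2.INTER_CUBIC))
im=cv2.imread("pics/side0.png")
cv2.imwrite("pics/side0c.png",cv2.resize(im[150:350,210:410],None,fx=3,fy=3,interpolation=cv2.INTER_CUBIC))
```

```text
(no output)
```

View pics/top0c.png

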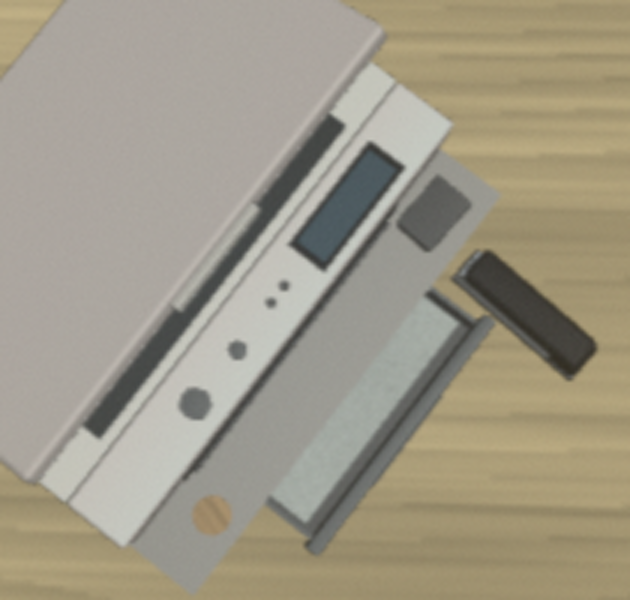

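View pics/side0c.png

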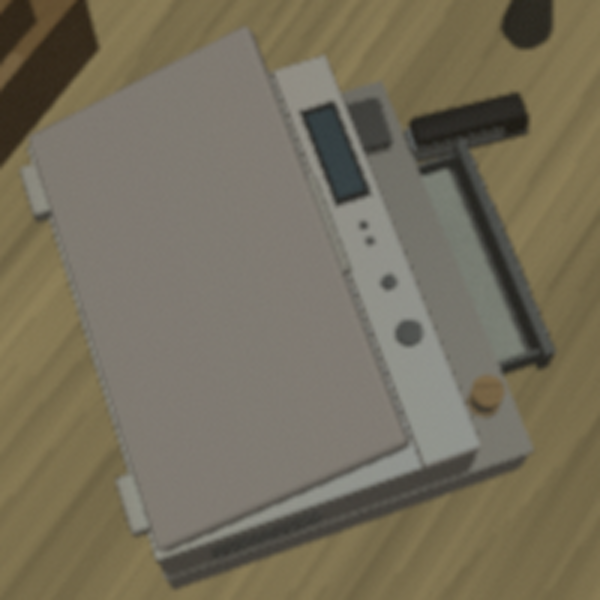

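```bash
cat > h.py <<'E'
import numpy as np
from scipy.spatial.transform import Rotation as R
CAM={"top":(516.36,334.79,236.55,[[0.0254,0.9892,-0.1442,0.3999],[-0.9994,0.022,-0.0255,0.0179],[-0.0221,0.1448,0.9892,1.3013],[0,0,0,1]]),
"side":(496.43,317.07,237.05,[[-0.8286,0.5259,-0.1922,0.3048],[-0.5598,-0.7722,0.3005,0.4414],[0.0096,0.3566,0.9342,1.3998],[0,0,0,1]])}
def proj(P,c):
    f,cx,cy,T=CAM[c]; p=np.linalg.inv(np.array(T))@np.append(P,1)
    return np.array([cx+f*p[0]/-p[2], cy-f*p[1]/-p[2]])
def ray(u,v,c,z):
    f,cx,cy,T=CAM[c];T=np.array(T); d=T[:3,:3]@np.array([(u-cx)/f,-(v-cy)/f,-1]); o=T[:3,3]
    return o+d*(z-o[2])/d[2]
def w(p,x,y,yaw):
    c,s=np.cos(yaw),np.sin(yaw); p=np.array(p)/1000
    return np.array([x+c*p[0]-s*p[1],y+s*p[0]+c*p[1],p[2]])
E
python3 - <<'E'
from h import *
from scipy.optimize import least_squares
def pts(lid,e):
    ly=lambda y:[155-227*np.cos(lid)-22*np.sin(lid),y,167+227*np.sin(lid)+22*np.cos(lid)]
    return dict(ur=[-125,-200,165],ul=[-125,200,165],st=[-101,85,172],ca=[-101,35,171],dr=[-185,-200,70],dl=[-185,200,70],ll=ly(198),lr=ly(-198),cl=[-185-e,118,62],cr=[-185-e,-118,62])
T=dict(ur=(452,126),ul=(124,545),st=(195,403),ca=(237,350),dr=(498,193),dl=(193,592),ll=(28,480),lr=(384,38),cl=(315,553),cr=(495,322))
S=dict(st=(408,333),ca=(389,282),ul=(478,450),ur=(325,57),dl=(532,455),ll=(407,443),lr=(248,28),cl=(551,352),cr=(465,140))
def res(q,full=False):
    P=pts(q[3],q[4]);o={}
    for c,D,u0,v0 in(("top",T,265,150),("side",S,210,150)):
        for k,(a,b) in D.items(): o[c+k]=proj(w(P[k],*q[:3]),c)-[u0+a/3,v0+b/3]
    return o if full else np.concatenate(list(o.values()))
r=least_squares(res,[.6,0.1,np.radians(140),.4,70],loss='soft_l1',x_scale=[.1,.1,.1,.1,10])
print(r.x,np.degrees(r.x[2]),r.cost)
for k,v in res(r.x,True).items(): print(k,v.round(1))
q=r.x;P=pts(q[3],q[4])
for k,v in P.items(): print(k,w(v,*q[:3]).round(4))
f=np.array([-185-q[4],0,37]);print('face',w(f,*q[:3]))
print('sp',ray(265+212/3,150+515/3,"top",.108),'pin',ray(265+435/3,150+212/3,"top",.092),'stapler',ray(265+485/3,150+260/3,"top",.045),ray(265+575/3,150+370/3,"top",.045),'cone',ray(507,247,"top",.1))
E
```

```text
[ 0.58764655  0.08870736  0.92996569  0.43417526 59.92649706] 53.28310888238395 31.3996113415841
topur [-0.3 -1.1]
topul [-2.1  1.4]
topst [-1.7 -0.1]
topca [-1.6 -0.4]
topdr [-0.9  0.6]
topdl [-1.8  0.3]
topll [-0.1  3.9]
toplr [ 3.8 -3.6]
topcl [-0.9  1.2]
topcr [-0.8 -0.3]
sidest [-0.2 -0.5]
sideca [-0.5 -0.4]
sideul [ 0.9 -0.9]
sideur [-0.1 -1.4]
sidedl [-0.6 -1.3]
sidell [ 3.6 -2.6]
sidelr [ 2.6 -6.1]
sidecl [1.4 0. ]
sidecr [-0.1 -0.8]
ur [ 0.6732 -0.1311  0.165 ]
ul [0.3526 0.1081 0.165 ]
st [0.4591 0.0586 0.172 ]
ca [0.4992 0.0287 0.171 ]
dr [ 0.6374 -0.1792  0.07  ]
dl [0.3167 0.06   0.07  ]
ll [0.3929 0.1588 0.2824]
lr [ 0.7104 -0.0779  0.2824]
cl [ 0.3466 -0.0371  0.062 ]
cr [ 0.5358 -0.1782  0.062 ]
face [ 0.44121443 -0.10762558  0.037     ]
sp [0.37773689 0.04166545 0.108     ] pin [ 0.61817857 -0.1282372   0.092     ] stapler [ 0.58773935 -0.17478874  0.045     ] [ 0.49959149 -0.24712641  0.045     ] cone [ 0.55933422 -0.35258893  0.1       ]
```

Run:
```python
from h import *
from scipy.optimize import least_squares
def pts(lid,e):
    ly=lambda y:[155-227*np.cos(lid)+22*np.sin(lid),y,167+227*np.sin(lid)+22*np.cos(lid)]
    return dict(ur=[-125,-200,165],ul=[-125,200,165],st=[-101,85,172],ca=[-101,35,171],dr=[-185,-200,70],dl=[-185,200,70],ll=ly(198),lr=ly(-198),cl=[-185-e,118,62],cr=[-185-e,-118,62])
T=dict(ur=(452,126),ul=(124,545),st=(195,403),ca=(237,350),dr=(498,193),dl=(193,592),ll=(28,480),lr=(384,38),cl=(315,553),cr=(495,322))
S=dict(st=(408,333),ca=(389,282),ul=(478,450),ur=(325,57),dl=(532,455),ll=(407,443),lr=(248,28),cl=(551,352),cr=(465,140))
def res(q,full=False):
    P=pts(q[3],q[4]);o={}
    for c,D,u0,v0 in(("top",T,265,150),("side",S,210,150)):
        for k,(a,b) in D.items(): o[c+k]=proj(w(P[k],*q[:3]),c)-[u0+a/3,v0+b/3]
    return o if full else np.concatenate(list(o.values()))
r=least_squares(res,[.6,0.1,np.radians(50),.4,70],loss='soft_l1',x_scale=[.1,.1,.1,.1,10])
print(r.x,np.degrees(r.x[2]),r.cost)
for k,v in res(r.x,True).items(): print(k,v.round(1),end=' ')
q=r.x;P=pts(q[3],q[4])
print()
for k,v in P.items(): print(k,w(v,*q[:3]).round(4))
def inv(p): 
    c,s=np.cos(q[2]),np.sin(q[2]);d=p[:2]-q[:2];return (1000*np.array([c*d[0]+s*d[1],-s*d[0]+c*d[1]])).round()
for n,a,b,z in(('spool',212,515,.108),('pin',435,212,.092),('sta',470,268,.045),('sta2',575,370,.045)): print(n,inv(ray(265+a/3,150+b/3,"top",z)))
print('cone',inv(ray(507,247,"top",.1)), 'tool',inv(np.array([.161,-.629])))
for n,p in dict(pre=[-185-q[4]-50,-50,45],face=[-185-q[4],-50,45],home=[-185,-50,45]).items(): print(n,w(p,*q[:3]).round(4))
```

```text
[ 0.58774811  0.0875959   0.92961756  0.3150145  59.10187633] 53.26316248257153 13.812762072362634
topur [ 0.2 -1.1] topul [-1.6  1.4] topst [-1.2 -0.1] topca [-1.1 -0.4] topdr [-0.5  0.6] topdl [-1.4  0.2] topll [-0.3  1.8] toplr [ 0.9 -1.9] topcl [-0.7  1. ] topcr [-0.6 -0.5] sidest [-0.  -0.8] sideca [-0.3 -0.8] sideul [ 1.  -1.3] sideur [ 0.1 -1.7] sidedl [-0.4 -1.6] sidell [0.7 0.4] sidelr [ 0.9 -1. ] sidecl [ 1.3 -0.2] sidecr [-0.2 -1. ] 
ur [ 0.6733 -0.1322  0.165 ]
ul [0.3527 0.1071 0.165 ]
st [0.4592 0.0575 0.172 ]
ca [0.4993 0.0276 0.171 ]
dr [ 0.6374 -0.1803  0.07  ]
dl [0.3168 0.059  0.07  ]
ll [0.3968 0.1627 0.2582]
lr [ 0.7141 -0.0741  0.2582]
cl [ 0.3472 -0.0374  0.062 ]
cr [ 0.5363 -0.1786  0.062 ]
spool [-162.  141.]
pin [-155. -153.]
sta [-205. -144.]
sta2 [-321. -130.]
cone [-370. -241.] tool [-830.  -87.]
pre [ 0.4519 -0.178   0.045 ]
face [ 0.4818 -0.1379  0.045 ]
home [ 0.5172 -0.0906  0.045 ]
```

```bash
python3 -m pendant '[0.3,0.5,0,0,0,0.39,0, 0.6,0.94,0,0,0,0.39,0, 0.6,0.94,0,0,0,0.39,0, 0.6,0.94,0,0,0,0.39,0, 0.6,0.94,0,0,0,0.39,0, 0.6,0.94,0,0,0,0.39,0, 0.6,0.94,0,0,0,0.39,0, 0.6,0.94,0,0,0,0.39,0, 0.6,0.94,0,0,0,0.39,0, 0.6,0.94,0,0,0,0.39,0]' 20
```

```text
time_s: 1.4
tool_pos: [0.3898, -0.2699, 0.2225]
tool_rot: [-90.0, -0.0, -126.5]
force: [0.4, 0.4, -0.1]
grip_width: 0.0014
```

```bash
python3 -m pendant '[0.5,0.75,0,0,0,0,0, 0.5,0.75,0,0,0,0,0, 0.5,0.75,-0.5,0,0,0,0, 0,0,-0.9,0,0,0,0, 0,0,-0.9,0,0,0,0, 0,0,-0.9,0,0,0,0, 0,0,-0.8,0,0,0,0, 0,0,-0.4,0,0,0,0, 0,0,0,0,0,0,0]'
python3 - <<'E'
from cell import env
import cv2
for n in ["side","top"]:
    c=env.read_camera(n)["image"][:,:,::-1]
    cv2.imwrite(f"pics/{n}1.png",cv2.resize(c[130:350,210:500],None,fx=2.7,fy=2.7))
E
```

```text
time_s: 2.52
tool_pos: [0.4486, -0.1809, 0.0459]
tool_rot: [-90.1, -0.0, -126.6]
force: [0.1, -0.5, 0.1]
grip_width: 0.0007
```

View pics/top1.png

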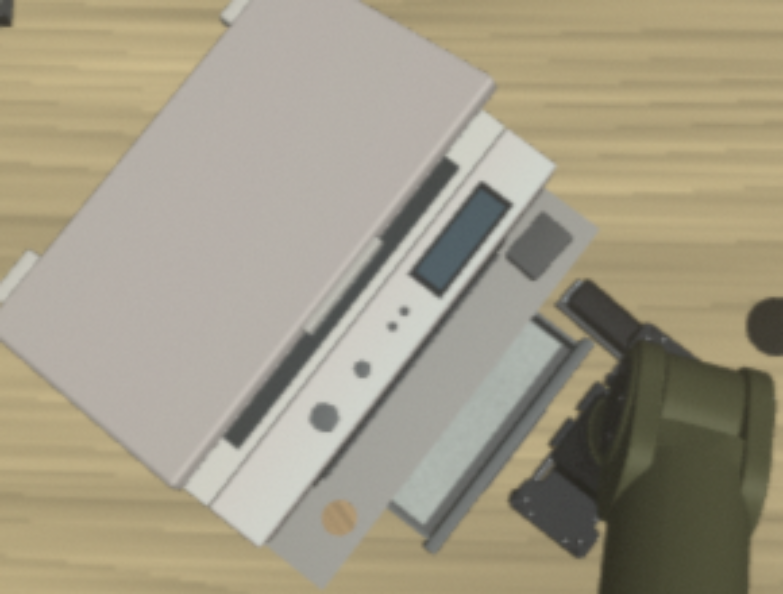

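View pics/side1.png

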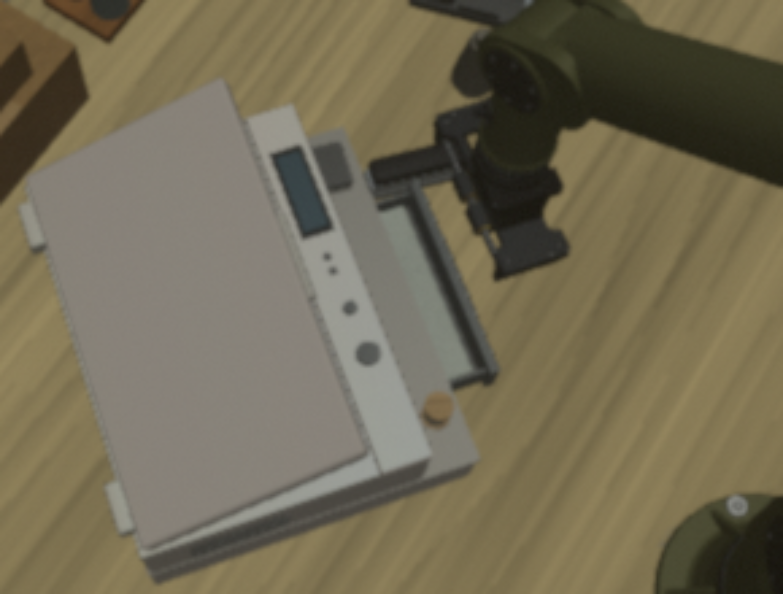

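```bash
python3 -m pendant '[0.3,0.4,0,0,0,0,0, 0.2,0.27,0,0,0,0,0, 0.15,0.2,0,0,0,0,0, 0.15,0.2,0,0,0,0,0, 0.15,0.2,0,0,0,0,0, 0.15,0.2,0,0,0,0,0, 0.15,0.2,0,0,0,0,0]'; python3 -m pendant '[0.06,0.08,0,0,0,0,0, 0.06,0.08,0,0,0,0,0]';python3 -m pendant '[0.06,0.08,0,0,0,0,0, 0,0,0,0,0,0,0]'
```

```text
time_s: 3.5
tool_pos: [0.4998, -0.1143, 0.0467]
tool_rot: [-90.0, -0.0, -126.6]
force: [-1.5, -2.9, 2.4]
grip_width: 0.0001
time_s: 3.75
tool_pos: [0.5042, -0.1079, 0.0465]
tool_rot: [-90.0, -0.0, -126.6]
force: [-1.6, -2.2, 1.9]
grip_width: 0.0004
time_s: 4.0
tool_pos: [0.5067, -0.1041, 0.0464]
tool_rot: [-90.0, 0.1, -126.6]
force: [-0.5, 0.7, 0.0]
grip_width: 0.0006
```

```bash
for i in 1; do python3 -m pendant '[0.04,0.053,0,0,0,0,0, 0.04,0.053,0,0,0,0,0]'; python3 -m pendant '[0.04,0.053,0,0,0,0,0, 0.04,0.053,0,0,0,0,0]'; done
```

```text
time_s: 4.25
tool_pos: [0.5092, -0.1006, 0.0464]
tool_rot: [-90.0, -0.0, -126.6]
force: [-1.2, -1.9, 0.8]
grip_width: 0.0004
time_s: 4.5
tool_pos: [0.5098, -0.0998, 0.0464]
tool_rot: [-90.2, -0.5, -126.7]
force: [-11.2, -10.2, 10.0]
grip_width: 0.0004
```

```bash
python3 -m pendant '[0.04,0.053,0,0,0,0,0, 0,0,0,0,0,0,0]'; python3 -m pendant '[-0.2,-0.27,0,0,0,0,0, -0.6,-0.8,0,0,0,0,0, 0,0,1,0,0,0,0, 0,0,1,0,0,0,0, 0,0,1,0,0,0,0, 0,0,1,0,0,0,0, 0,0,1,0,0,0,0, 0,0,0.5,0,0,0,0]'
python3 - <<'E'
from cell import env
import cv2
for n in ["side","top"]:
    c=env.read_camera(n)["image"][:,:,::-1]
    cv2.imwrite(f"pics/{n}2.png",cv2.resize(c[130:350,210:500],None,fx=2.7,fy=2.7))
E
```

```text
time_s: 4.75
tool_pos: [0.5097, -0.0999, 0.0463]
tool_rot: [-90.2, -0.7, -126.8]
force: [-13.6, -11.4, 11.9]
grip_width: 0.0004
time_s: 5.75
tool_pos: [0.4841, -0.136, 0.269]
tool_rot: [-89.8, 0.1, -126.5]
force: [0.8, -0.1, -0.2]
grip_width: 0.0006
```

View pics/top2.png

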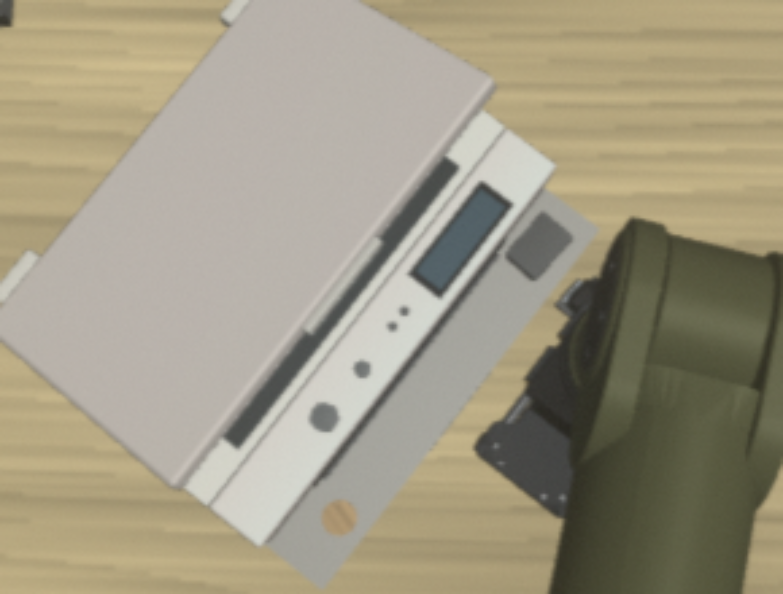

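View pics/side2.png

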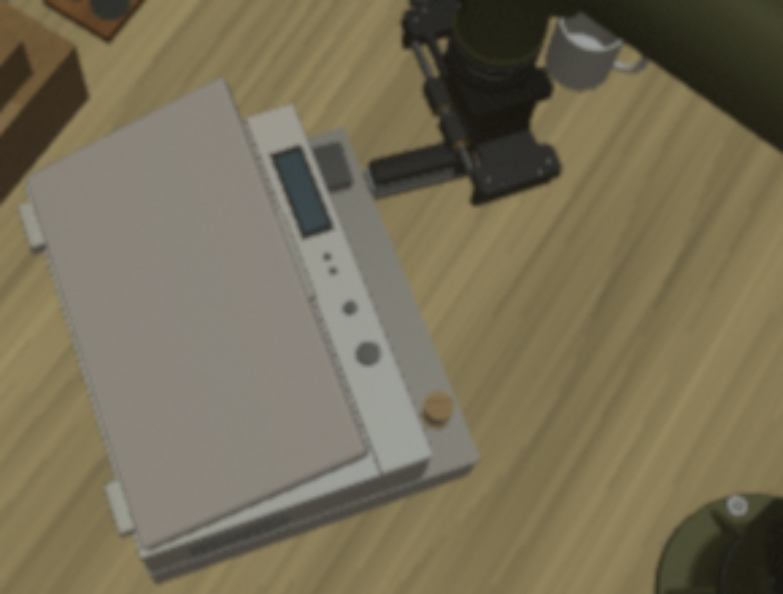

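```bash
python3 -m pendant '[0,0,0.8,0,0,0,0, 0,0,0.8,0,0,0,0, 0.34,0.8,0,0,0,0,0, 0.34,0.8,0,0,0,0,0, 0.34,0.8,0,0,0,0,0, 0.34,0.8,0,0,0,0,0, 0.34,0.8,0,0,0,0,0, 0.34,0.8,0,0,0,0,0, 0,0,-0.7,0,0,0,0, 0,0,-0.4,0,0,0,0]'
python3 - <<'E'
from cell import env
import cv2
for n in ["side","top"]:
    c=env.read_camera(n)["image"][:,:,::-1]
    cv2.imwrite(f"pics/{n}3.png",cv2.resize(c[130:350,210:500],None,fx=2.7,fy=2.7))
print(env.get_obs()["tool_pos"])
E
```

```text
time_s: 7.1
tool_pos: [0.5633, 0.0557, 0.2838]
tool_rot: [-90.2, -0.1, -126.5]
force: [-0.8, 0.3, 0.5]
grip_width: 0.0004
[0.56273509 0.05430749 0.28368132]
```

View pics/side3.png

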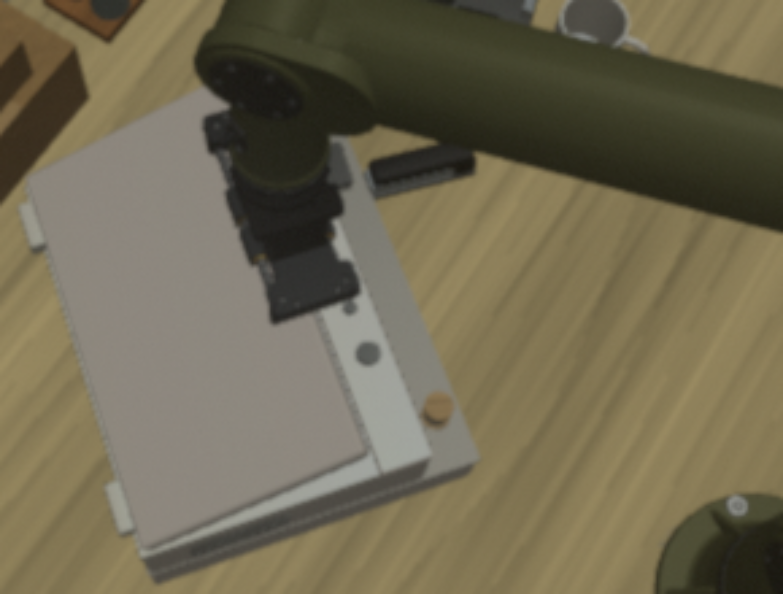

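```bash
python3 -m pendant '[0,0,-0.15,0,0,0,0, 0,0,-0.15,0,0,0,0, 0,0,-0.1,0,0,0,0, 0,0,-0.1,0,0,0,0, 0,0,-0.1,0,0,0,0, 0,0,-0.1,0,0,0,0, 0,0,-0.1,0,0,0,0, 0,0,-0.1,0,0,0,0]';python3 -m pendant '[0,0,-0.1,0,0,0,0, 0,0,-0.1,0,0,0,0]'; python3 -m pendant '[0,0,-0.1,0,0,0,0, 0,0,-0.1,0,0,0,0, 0,0,-0.1,0,0,0,0, 0,0,-0.1,0,0,0,0]'
```

```text
time_s: 8.2
tool_pos: [0.5641, 0.0549, 0.2504]
tool_rot: [-90.0, -0.0, -126.6]
force: [-1.1, -0.2, 1.9]
grip_width: 0.0006
time_s: 8.45
tool_pos: [0.5641, 0.0549, 0.2423]
tool_rot: [-90.0, -0.0, -126.6]
force: [0.5, -1.1, 2.0]
grip_width: 0.0004
time_s: 8.95
tool_pos: [0.5641, 0.0549, 0.2263]
tool_rot: [-90.0, -0.0, -126.6]
force: [-0.2, -0.5, 1.6]
grip_width: 0.0006
```

```bash
python3 -m pendant '[0,0,-0.1,0,0,0,0, 0,0,-0.1,0,0,0,0, 0,0,-0.1,0,0,0,0, 0,0,-0.1,0,0,0,0, 0,0,-0.1,0,0,0,0, 0,0,-0.1,0,0,0,0]';python3 -m pendant '[0,0,-0.07,0,0,0,0, 0,0,-0.06,0,0,0,0, 0,0,-0.05,0,0,0,0]'; python3 -m pendant '[0,0,-0.04,0,0,0,0, 0,0,-0.04,0,0,0,0]'; python3 -m pendant '[0,0,-0.04,0,0,0,0]'
```

```text
time_s: 9.7
tool_pos: [0.5641, 0.0549, 0.2023]
tool_rot: [-90.0, -0.0, -126.6]
force: [-1.1, -1.4, 3.0]
grip_width: 0.0003
time_s: 10.07
tool_pos: [0.5641, 0.0549, 0.1953]
tool_rot: [-90.0, -0.0, -126.6]
force: [-0.9, -0.8, 1.6]
grip_width: 0.0004
time_s: 10.32
tool_pos: [0.5641, 0.0549, 0.1921]
tool_rot: [-90.0, -0.0, -126.6]
force: [-0.6, -0.9, 2.2]
grip_width: 0.0004
time_s: 10.45
tool_pos: [0.5641, 0.0549, 0.1905]
tool_rot: [-90.0, -0.0, -126.6]
force: [-1.3, -0.2, 1.3]
grip_width: 0.0003
```

```bash
python3 -m pendant '[0,0,-0.03,0,0,0,0, 0,0,-0.02,0,0,0,0]'; python3 -m pendant '[0,0,-0.03,0,0,0,0]';  python3 -m pendant '[0,0,-0.03,0,0,0,0]'; python3 -m pendant '[0,0,0,0,0,0,0]'
```

```text
time_s: 10.7
tool_pos: [0.5641, 0.0549, 0.1894]
tool_rot: [-90.0, -0.0, -126.6]
force: [-4.0, -1.3, 9.6]
grip_width: 0.0002
time_s: 10.82
tool_pos: [0.5641, 0.0549, 0.1894]
tool_rot: [-89.9, -0.0, -126.6]
force: [-7.8, -3.0, 16.0]
grip_width: 0.0005
time_s: 10.95
tool_pos: [0.5642, 0.0549, 0.1893]
tool_rot: [-89.9, -0.1, -126.6]
force: [-8.8, -2.1, 24.0]
grip_width: 0.0007
time_s: 11.08
tool_pos: [0.5641, 0.0549, 0.1893]
tool_rot: [-89.9, -0.1, -126.6]
force: [-7.5, -2.7, 18.5]
grip_width: 0.0005
```

```bash
python3 -m pendant '[0,0,0.3,0,0,0,0, 0,0,1,0,0,0,0, 0,0,0.4,0,0,0,0, -0.8,0,0,0,0,0,0, -0.8,0,0,0,0,0,0, -0.8,0,0,0,0,0,0, -0.2,0.05,-0.6,0,0,0,0, 0,0,-0.2,0,0,0,0, 0,0,0,0,0,0,0]'
python3 - <<'E'
from cell import env
import cv2
for n in ["side","top","wrist"]:
    c=env.read_camera(n)["image"][:,:,::-1]
    cv2.imwrite(f"pics/{n}4.png",cv2.resize(c[130:350,210:500],None,fx=2.7,fy=2.7) if n!="wrist" else c)
print(env.get_obs()["tool_pos"])
E
```

```text
time_s: 12.2
tool_pos: [0.4601, 0.0569, 0.2217]
tool_rot: [-90.1, -0.0, -126.6]
force: [0.0, 0.2, 0.5]
grip_width: 0.0001
[0.46090941 0.05708244 0.22266754]
```

View pics/side4.png

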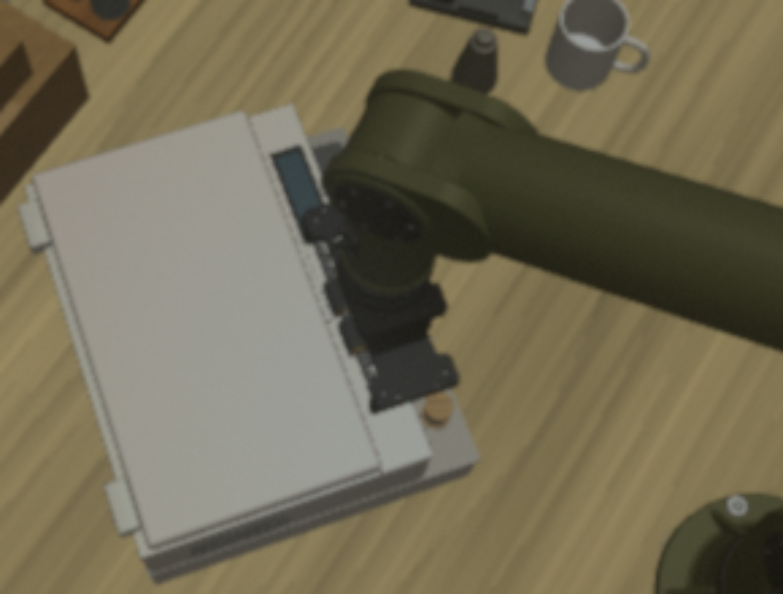

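View pics/wrist4.png

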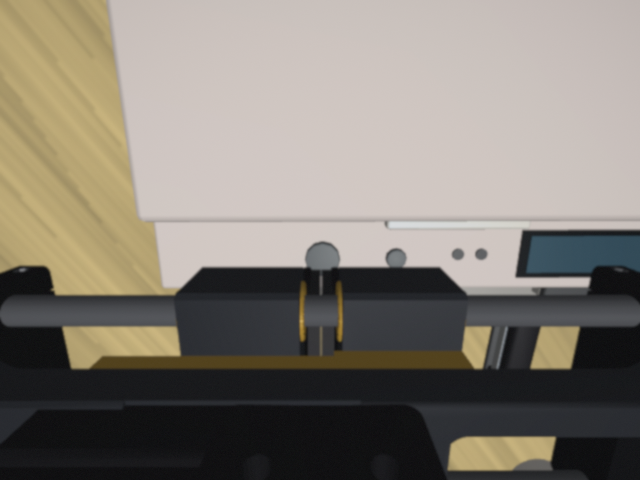

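View pics/top4.png

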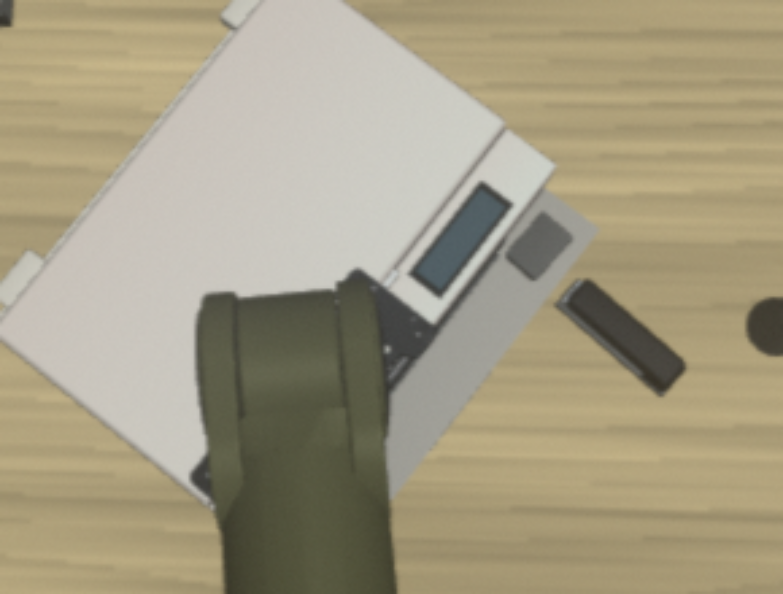

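Run:
```python
from cell import env
import numpy as np
c=env.read_camera("wrist");T=c["cam_to_world"]
for (u,v,z) in((322,257,.172),(396,258,.171)):
    d=T[:3,:3]@np.array([(u-c["cx"])/c["fx"],-(v-c["cy"])/c["fy"],-1]);o=T[:3,3]
    print(o+d*(z-o[2])/d[2])
```

```text
[0.46009115 0.05748685 0.172     ]
[0.49932809 0.02698106 0.171     ]
```

```bash
python3 -m pendant '[0,0,-0.5,0,0,0,0, 0,0,-0.4,0,0,0,0, 0,0,-0.2,0,0,0,0, 0,0,0,0,0,0,0]'; python3 -m pendant '[0,0,-0.05,0,0,0,0, 0,0,-0.05,0,0,0,0]'; python3 -m pendant '[0,0,-0.04,0,0,0,0]';python3 -m pendant '[0,0,-0.03,0,0,0,0]';python3 -m pendant '[0,0,-0.03,0,0,0,0]'
```

```text
time_s: 12.9
tool_pos: [0.4598, 0.057, 0.1777]
tool_rot: [-90.1, -0.0, -126.6]
force: [0.2, -0.4, 0.5]
grip_width: 0.0001
time_s: 13.15
tool_pos: [0.4605, 0.057, 0.1746]
tool_rot: [-89.9, 0.0, -126.6]
force: [-0.2, 0.1, 1.1]
grip_width: 0.0006
time_s: 13.28
tool_pos: [0.4602, 0.0569, 0.1727]
tool_rot: [-90.0, 0.0, -126.6]
force: [-0.3, -0.1, 0.8]
grip_width: 0.0004
time_s: 13.4
tool_pos: [0.4602, 0.0569, 0.1715]
tool_rot: [-90.0, 0.0, -126.6]
force: [-1.6, -0.3, 2.4]
grip_width: 0.0006
time_s: 13.52
tool_pos: [0.4602, 0.0569, 0.1704]
tool_rot: [-90.0, 0.0, -126.6]
force: [-0.2, 0.6, 2.9]
grip_width: 0.0006
```

```bash
python3 -m pendant '[0,0,-0.03,0,0,0,0, 0,0,-0.03,0,0,0,0]'; python3 -m pendant '[0,0,-0.03,0,0,0,0]';python3 -m pendant '[0,0,-0.02,0,0,0,0, 0,0,0,0,0,0,0]'
```

```text
time_s: 13.78
tool_pos: [0.4603, 0.0569, 0.1682]
tool_rot: [-90.0, -0.0, -126.6]
force: [-3.9, -1.2, 10.1]
grip_width: 0.0005
time_s: 13.9
tool_pos: [0.4603, 0.0569, 0.1681]
tool_rot: [-90.0, -0.0, -126.6]
force: [-6.3, -1.6, 17.3]
grip_width: 0.0008
time_s: 14.15
tool_pos: [0.4603, 0.0569, 0.1681]
tool_rot: [-89.9, -0.1, -126.6]
force: [-7.2, -0.7, 18.6]
grip_width: 0.0003
```

Bottomed at 4 mm of travel. Now release, back off clear of the printer, and check.

```bash
python3 -m pendant '[0,0,0.2,0,0,0,0, 0,0,0.6,0,0,0,0, 0,0,1,0,0,0,0, 0,0,1,0,0,0,0, 0,0,1,0,0,0,0, 0.1,-0.9,0.2,0,0,0,0, 0.1,-0.9,0,0,0,0,0, 0.1,-0.9,0,0,0,0,0, 0.1,-0.9,0,0,0,0,0, 0.1,-0.9,0,0,0,0,0]'; python3 -m pendant '[0,-0.9,0,0,0,0,0, 0,-0.9,0,0,0,0,0, 0,-0.9,0,0,0,0,0, 0,0,0,0,0,0,0]'
python3 - <<'E'
from cell import env
import cv2
for n in ["side","top"]:
    c=env.read_camera(n)["image"][:,:,::-1]
    cv2.imwrite(f"pics/{n}5.png",cv2.resize(c[130:350,210:500],None,fx=2.7,fy=2.7))
E
```

```text
time_s: 15.4
tool_pos: [0.4801, -0.1243, 0.3253]
tool_rot: [-90.0, -0.0, -126.6]
force: [0.1, 0.2, -0.5]
grip_width: 0.0006
time_s: 15.9
tool_pos: [0.479, -0.2347, 0.3245]
tool_rot: [-90.1, -0.0, -127.0]
force: [-0.0, 0.3, -0.8]
grip_width: 0.0004
```

View pics/top5.png

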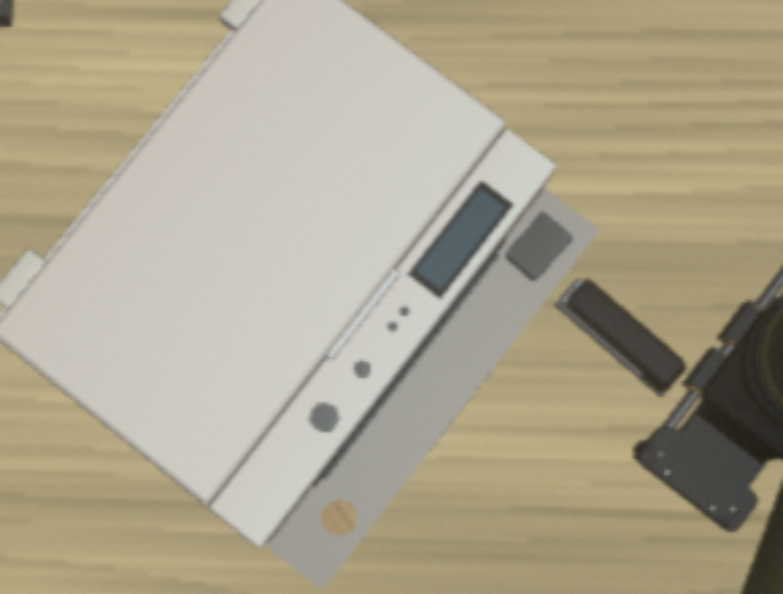

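View pics/side5.png

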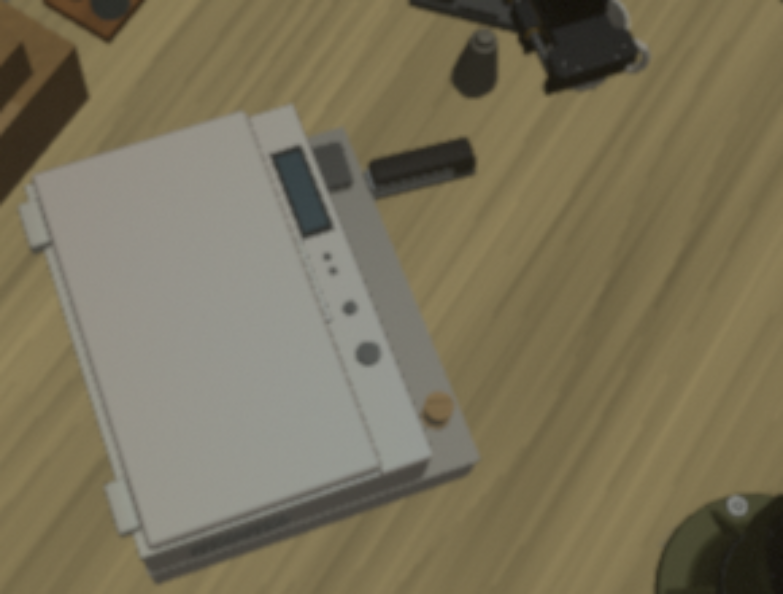

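The lid is shut, with its edge along the strip from (210,503) to (505,130). The cassette is flush with the deck, the start button at (324,417) looks normal, and the spool, pin box and stapler have not moved.

```bash
python3 -c "
from cell import env
print(env.sign_off())"
```

```text
the job is handed in; nothing more can be done
None
```

The copy job is done in the order asked and handed in at about 16 s of the 51 s allowed; the hand-in gave no verdict.

- **Cassette:** I pushed it home with closed fingertips until it stopped, at about 20 N. The last pictures show its front flush with the deck.
- **Lid:** I lowered it at no more than about 50 mm/s, slowing near the end. It stopped with its upper face at z 189.3 mm, against 189 mm for fully shut, and I held about 19–25 N on it to confirm. The last pictures show it flat on the bed.
- **Start button:** I pressed it until it stopped with its top at z 168.1 mm, which is the full 4 mm of travel, and then released it. I have no direct reading that it came back up; it looks unchanged in the last pictures.
- **Everything else:** The fingertips came no closer to the cancel button than pressing start, 50 mm from it. In the last pictures the spool, pin box, stapler and thread cone are where they started. The mug, jar and tape dispenser were covered or out of view in those pictures, but the arm did not work near the jar and passed the other two only at height. The arm ended clear, about 0.32 m above the desk.

No check failed. Button positions from the fixed cameras and the wrist camera agreed to about 1 mm.

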